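Slide the glazed plaque under the leaf springs of its decorating jig

ROBOT

A 6-joint arm with a two-finger parallel gripper is mounted at the origin on the work surface. World frame = base frame: x ahead of the robot, y to its left, z up, the work surface at z = 0. Lengths are in m, angles in rad, forces in N, time in s.
With the tool pointing down it reaches from about 0.25 to 0.85 m from the base axis. Payload 12.5 kg.
Tool frame: the origin (TCP) lies midway between the tips of the shut fingers; the grasp point (between the pads) lies 19 mm behind it; y points along the fingers, z is the direction in which the jaws open and shut, and the axes are right-handed (so a half turn about y gives the same grasp; the last joint's range is limited). The gripper opens to 93 mm and grips with 3 to 60 N. Pads are 15 mm wide; open, the fingers measure 128 mm over their backs; the gripper's body (75 mm by 188 mm) begins 65 mm behind the grasp point.
Start: joints at [-1.271, 0.351, 1.652, -0, 1.139, -0.085], TCP at [0.206, -0.51, 0.18] pointing down, gripper open.
Joint ranges: [-2.75, 2.75], [-0.79, 2.1], [0.01, 2.65], [-1.57, 4.71], [0.07, 3.14], [-2.87, 2.87]. Speed limits (rad/s): [2.22, 2.22, 2.79, 3.14, 3.14, 3.14].

INTERFACE

Orientations are given as a rotation vector (axis times angle).
In Python, from rig import r gives the robot as it stands.
- The arm moves only by the shell command python3 -m creep 'ROWS' [OPENING] [FORCE]. ROWS is JSON, one flat list of numbers, 6 for each row, row after row: the shift along the tool's x, y, z in units of 40 mm (1.0 is 40 mm), then the turn, a rotation vector about the tool's x, y, z in units of 0.1 rad (1.0 is 0.1 rad). In form: [dx, dy, dz, wx, wy, wz, dx, dy, dz, wx, wy, wz, ...]. A call has 1 to 10 rows; each row shifts and turns the commanded pose from where the row before left it, along the tool's axes as they then stand; what a row does not reach is not made up. A row lasts 1/12 s, in which the tool goes at most 41.7 mm and 7.16 degrees, less where a joint would pass 70% of its speed; a pose out of reach is approached as far as the arm can. A call with a number of a shift or a turn outside -1 to 1 is refused whole. A call with a gripper value outside its range is refused whole. OPENING is the finger opening in mm, from 0 to 93, set as the call begins (- or left out, the last holds). The fingers move at their own pace and stop on an object; FORCE is the grip in N (left out, the last holds). Time passes only in rows, so rows that do not move let the fingers close. It gives the time, the measured TCP pose, the force and the opening at its end, in the units of the state.
- r.state(): the state, without advancing time (a new reading comes with each control period).
- r.get_image(name): name is "side" or "top"; returns (picture, depth): 384x512x3 uint8, blue, green, red; 384x512 float32, m along the optical axis (not along the pixel's ray), 0 where there is no reading.
- r.camera_info(name): a dict with "fx", "fy", "cx", "cy" (pixels), "view" (4x4, takes a point from world to camera coordinates). Camera axes: x right, y down, z forward; pixel columns grow to the right and rows downward; lengths in m; the calibration is good to about 2 mm. A picture is of the moment at which its call begins. camera_info takes no time and is no camera call.
- r.sign_off(): hands the job in, once; it reports no verdict.
The state is a dict: "clock": time; "qpos": joint angles; "qvel": joint speeds; "effort": joint torques, N m; "ee_pos": TCP position; "ee_rot": TCP orientation; "wrist_force": force on the tool from outside, world axes, zero at the start; "wrist_torque": the same for the moment, N m; "gripper_width": opening from 0.0 (shut) to 1.0 (fully open).
Only numpy, scipy, OpenCV 4.12 (cv2) and the standard library are available. Lean on these libraries where they do the work, as an engineer would, in place of code of your own. Each camera call takes 0.05 s, during which the arm holds its last target. There are 200 camera calls.

TASK

Load the cream, blue-bordered plaque into the decorating jig it is lying in: with your fingertips press it down firmly on its sprung bed and, keeping it pressed, slide it under the blue bar and its leaf springs until its leading edge is fully home against the end stop, then take your hand away so that the springs hold it there. Press and push only: never pick the plaque up, and leave the jars, brush, pot and vase where they are.

Things in the scene. Friction and masses are not known exactly. Their poses are not given: they have to be found in the camera images.
- jig: Decorating jig fixed to the table: aluminium base 330 x 172 mm with sprung bed, side rails, blue cross bar, end stop. Origin: centre of its underside, on the table. +x = loading direction, from the open end to the end stop; +z up. Jig positions below are in this frame, in mm. Side rails: inner faces y = +-52, tops z = 36. Nothing stands over the bed from x = -165 to the bar.
- plaque_mid (a point): Centre of the plaque, half-way through its thickness: 150 mm long (its x, along the jig's x), 100 wide, 8 thick, 0.24 kg, cream with blue border, two lemons near its leading (+x) end. Loose on the bed between the rails (2 mm play each side). At first short of the bar, middle at jig x = -60 to -30. Fully home its middle is at jig x = 65 and its rear 80 mm stay uncovered by the bar.
- bed (a joint): How far the sprung bed is pressed down, in m: 0 = up, 0.010 = bottomed. It sinks level wherever pressed. It starts to sink at about 12 N (less the plaque's 2.4 N) and takes 1 N more per mm. The plaque clears the bar from about 0.0055; 0.007 to 0.009 is a good depth for sliding. Let go with the plaque home, it rests near 0.005, holding the plaque up against bar and leaves.
- stop_face (a point): Centre of the face of the dark steel end stop, at (140, 0, 30) in the jig's frame, same axes. The stop's top is at z = 40.
- bar_mid (a point): Middle of the lower front edge of the blue bar, at (72, 0, 35) in the jig's frame, same axes. The bar lies right across the jig: x = 72 to 92, y = +-80, underside z = 35, top z = 47, with a black thumb screw (up to z = 61) at each end, y = +-70.
- jar_blue: Paint jar with a blue lid, 54 mm across, 60 mm high, standing loose near the jig; origin under its centre. Leave alone.
- jar_yellow: Paint jar with a yellow lid, 54 mm across, 60 mm high; origin under its centre. Leave alone.
- jar_green: Paint jar with a green lid, 54 mm across, 60 mm high; origin under its centre. Leave alone.
- brush: Slim red paint brush, 203 mm long, 8 mm thick, lying on the table, bristles towards its +x; origin near its middle. Leave alone.
- pot: Small open white pot, about 68 mm across, 55 mm high; origin under its centre. Leave alone.
- vase: White vase with lemons, 72 mm across, 132 mm high; origin under its centre. Leave alone.
- leaf_toes (a point): Point midway between the toes of the two brass leaf springs, at (127, 0, 30) in the jig's frame, same axes. The leaves, each 22 mm wide, centred at y = +-28, start at the back of the bar and slope down away from it; their toes touch at about z = 30, the ends turn up. Each toe yields upward at about 0.6 N per mm.
- plaque_top (a point): Centre of the plaque's upper face, 4 mm above plaque_mid. With the bed up it is at jig z = 40, 5 mm higher than the bar's underside, so the plaque butts on the bar unless it is pressed down. Bed, rails, springs and stop are slippery; fingertips grip the glaze much better.
There are look-alikes about, which are no part of the job. Of the things that look like the part that bears plaque_mid, the smaller one is meant.

How it is judged:
On the way, in this order (a step that is already met when the one before it is completed fails the run):
1. the plaque, pressed down by the fingers, has its leading edge under the bar (x of plaque_mid in the frame of jig between 0.005 and 0.055 m and value of joint bed above 0.004 m and contact force between the fingers and plaque above 3 N), for 0.1 s.
2. the plaque is home against the end stop (x of plaque_mid in the frame of jig above 0.062 m), for 0.2 s.
At the end, for the whole second after the job is handed in: The plaque lies flat and at rest under the bar and leaf springs, within 3 mm of the end stop, held up against them by the sprung bed, with the hand away (x of plaque_mid in the frame of jig between 0.062 and 0.068 m and y of plaque_mid in the frame of jig between -0.005 and 0.005 m and z of plaque_mid in the frame of jig below 0.034 m and angle between plaque_mid's own z axis and vertical below 0.05 rad and value of joint bed above 0.003 m and linear speed of plaque below 0.01 m/s); the robot touches nothing.
It fails at once if the plaque is lifted off the bed (more than 12 mm above where it lay) or tipped (z of plaque_mid in the frame of jig above 0.048 m or angle between plaque_mid's own z axis and vertical above 0.25 rad).
It fails at once if a jar, the brush, the pot or the vase is moved more than 30 mm (distance of any of jar_blue, jar_yellow, jar_green, brush, pot, vase from where it was at the start of the episode above 0.03 m).
It also fails if it takes over 35 s, if anything falls off the work surface, if the arm or the gripper's body presses on something with over 40 N, if the wrist force passes 120 N, or if a joint passes its speed limit or range.

## Working session

There is one attempt and no reset: what is moved stays moved. The work goes in short steps, Python scripts to look and compute and a shell command to move; the robot and the scene stay as the last step left them, time stands still between calls to the robot, and variables do not carry over. Pictures are saved under pics/ and viewed, about 8 in all and at most 12, crops included, and the job is handed in when it is done.

```bash
ls; mkdir -p pics; python3 - <<'E'
from rig import r
import cv2,numpy as np
for n in("top","side"):
    im,d=r.get_image(n); cv2.imwrite(f"pics/{n}0.png",im); np.save(f"pics/{n}0d.npy",d)
    ci=r.camera_info(n); print(n,ci)
print(r.state())
E
```

```text
pics
top {'fx': 375.1568860099015, 'fy': 375.1568860099015, 'cx': 254.68088452529017, 'cy': 190.81966991923025, 'view': array([[ 0.11892667, -0.99288679, -0.00568128, -0.00652117],
       [-0.97183587, -0.11522898, -0.20556584,  0.53660624],
       [ 0.20344896,  0.02996853, -0.9786268 ,  0.90250946],
       [ 0.        ,  0.        ,  0.        ,  1.        ]])}
side {'fx': 397.213672817697, 'fy': 397.213672817697, 'cx': 254.76593329694515, 'cy': 193.5560823955265, 'view': array([[-0.72797249, -0.68560262,  0.00225798,  0.40197996],
       [-0.37358418,  0.39390564, -0.83980546,  0.25823119],
       [ 0.57488339, -0.61219882, -0.54288276,  0.88783967],
       [ 0.        ,  0.        ,  0.        ,  1.        ]])}
{'clock': 0.1, 'qpos': array([-1.27061976e+00,  3.51165918e-01,  1.65231065e+00, -1.34024074e-05,
        1.13907476e+00, -8.46029812e-02]), 'qvel': array([ 0.00021426, -0.00080044, -0.00135549,  0.00091763, -0.00086417,
        0.00122089]), 'effort': array([ 6.23006672e-04, -4.98025954e+01, -2.85705614e+01,  7.00582168e-02,
        2.38942547e-02, -3.26944667e-05]), 'ee_pos': array([ 0.20636974, -0.50947342,  0.17928307]), 'ee_rot': array([-0.39180787,  2.01168177, -2.00973199]), 'wrist_force': array([-0.09998991, -0.24827092, -0.63041479]), 'wrist_torque': array([ 0.00934414, -0.03363232, -0.00605238]), 'gripper_width': 0.9992619633273769}
```

View pics/top0.png

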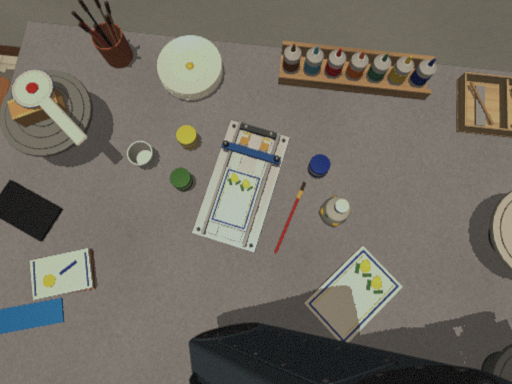

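View pics/side0.png

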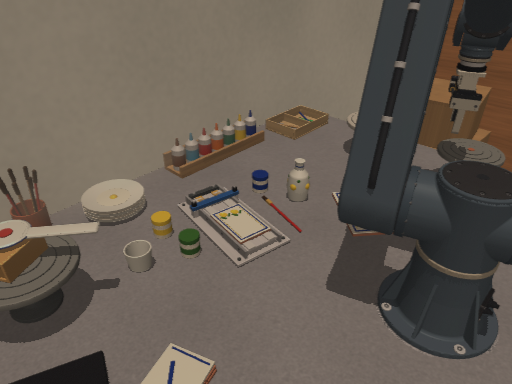

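The top view shows three candidates for the plaque: the one in the jig at (237,197), a bigger lemon tile on the table at (355,293), and a lemon card at (62,273). I choose the one in the jig, since it is the smaller tile and lies between rails, with the bar at (251,152) and the stop at (258,130). Next I measure it and check a close crop.

```bash
cat > h.py <<'E'
import numpy as np,cv2
from rig import r
def cast(n,px,z):
    c=r.camera_info(n);V=c["view"];R,t=V[:3,:3],V[:3,3];o=-R.T@t
    px=np.atleast_2d(px).astype(float)
    d=np.c_[(px[:,0]-c["cx"])/c["fx"],(px[:,1]-c["cy"])/c["fy"],np.ones(len(px))]@R
    return o+d*((z-o[2])/d[:,2])[:,None]
def proj(n,P):
    c=r.camera_info(n);V=c["view"];p=np.atleast_2d(P)@V[:3,:3].T+V[:3,3]
    return np.c_[p[:,0]/p[:,2]*c["fx"]+c["cx"],p[:,1]/p[:,2]*c["fy"]+c["cy"]]
def blue(im):
    h=cv2.cvtColor(im,cv2.COLOR_BGR2HSV)
    return cv2.inRange(h,(100,70,30),(128,255,255))
E
python3 - <<'E'
from h import *
im=cv2.imread("pics/top0.png");d=np.load("pics/top0d.npy")
x0,y0,x1,y1=185,110,300,260
m=np.zeros(im.shape[:2],np.uint8);m[y0:y1,x0:x1]=blue(im)[y0:y1,x0:x1]
cs,_=cv2.findContours(m,cv2.RETR_EXTERNAL,cv2.CHAIN_APPROX_NONE)
for c in sorted(cs,key=cv2.contourArea)[::-1][:5]:
    if cv2.contourArea(c)<15: continue
    c=c[:,0].astype(float)
    for z in(.040,.047):
        w=cast("top",c,z)[:,:2]*1000
        (a,b),(ww,hh),an=cv2.minAreaRect(w.astype(np.float32))
        print("z",z,"px",c.mean(0).round(),"ctr",round(a,1),round(b,1),"size",round(ww,1),round(hh,1),"ang",round(an,1))
# base outline: bright region
h=cv2.cvtColor(im,cv2.COLOR_BGR2HSV)
b=np.zeros_like(m);b[y0:y1,x0:x1]=((h[...,2]>125)&(h[...,1]<60))[y0:y1,x0:x1]*255
b=cv2.morphologyEx(b|m,cv2.MORPH_CLOSE,np.ones((5,5)))
cs,_=cv2.findContours(b,cv2.RETR_EXTERNAL,cv2.CHAIN_APPROX_NONE);c=max(cs,key=cv2.contourArea)[:,0]
w=cast("top",c,.012)[:,:2]*1000
print("base",cv2.minAreaRect(w.astype(np.float32)))
cr=cv2.resize(im[y0:y1,x0:x1],None,fx=4,fy=4,interpolation=cv2.INTER_CUBIC)
mm=cv2.resize((m|b//2)[y0:y1,x0:x1],None,fx=2,fy=2)
out=np.zeros((600,460+230,3),np.uint8);out[:,:460]=cr;out[:300,460:]=mm[...,None]
cv2.imwrite("pics/crop0.png",out)
for p in [(237,197),(220,235),(205,220),(251,152),(240,243)]: 
    c=r.camera_info("top");q=np.array([(p[0]-c["cx"])/c["fx"],(p[1]-c["cy"])/c["fy"],1])*d[p[1],p[0]]
    print(p,c["view"][:3,:3].T@(q-c["view"][:3,3]))
E
```

```text
z 0.04 px [252. 153.] ctr 640.2 80.2 size 158.6 21.3 ang 79.2
z 0.047 px [252. 153.] ctr 638.0 79.8 size 157.4 21.1 ang 79.2
base ((564.3690795898438, 97.35938262939453), (411.095458984375, 318.2259216308594), 6.821395397186279)
(237, 197) [0.51531069 0.10104359 0.039699  ]
(220, 235) [0.41372797 0.13242811 0.0288655 ]
(205, 220) [0.44685759 0.17548963 0.03424886]
(251, 152) [0.63777753 0.07931038 0.04795059]
(240, 243) [0.40083052 0.07990619 0.00939072]
```

View pics/crop0.png

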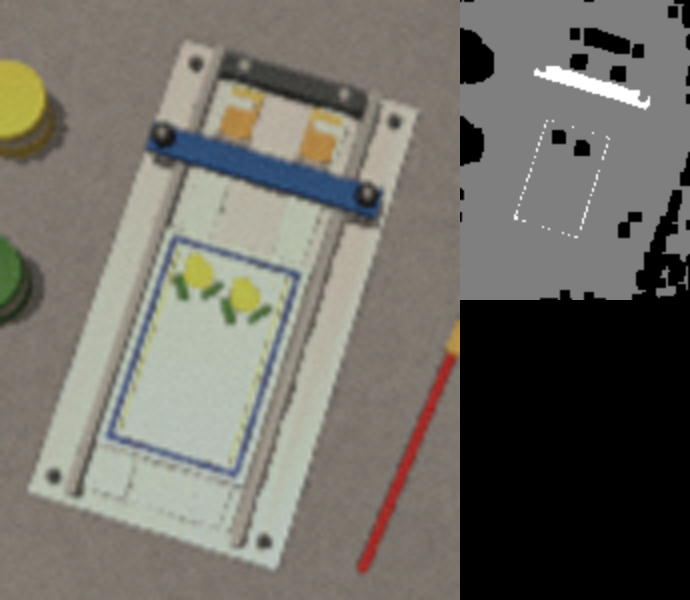

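The crop confirms it: a cream tile with a blue border and two lemons near the bar, lying between the rails, with the bar and two brass leaves ahead of it. The base corners in the crop are (185,40), (418,106), (278,568) and (30,490).

```bash
python3 - <<'E'
from h import *
from scipy.spatial.transform import Rotation as Ro
im=cv2.imread("pics/top0.png")
f=lambda c:np.array(c)/4+[185-.375,110-.375]
B=cast("top",f([(185,40),(418,106),(278,568),(30,490)]),.010)[:,:2]*1000
print("base corners",B.round(1),"ctr",B.mean(0))
print("long",B[0]-B[3],B[1]-B[2],[np.degrees(np.arctan2(*(v[::-1]))).round(2) for v in (B[0]-B[3],B[1]-B[2])], np.linalg.norm(B[0]-B[3]),np.linalg.norm(B[0]-B[1]))
P=cast("top",f([(174,238),(298,273),(237,473),(110,436)]),.040)[:,:2]*1000
print("border ctr",P.mean(0),[np.degrees(np.arctan2(*(v[::-1]))).round(2) for v in (P[0]-P[3],P[1]-P[2])],np.linalg.norm(P[0]-P[3]),np.linalg.norm(P[0]-P[1]))
m=blue(im);m[:172]=0;m[235:]=0;m[:,:208]=0;m[:,264:]=0
w=cast("top",np.argwhere(m>0)[:,::-1],.040)[:,:2]*1000
print("border rect",cv2.minAreaRect(w.astype(np.float32)))
S=cast("top",f([(222,52),(367,92)]),.040)[:,:2]*1000; print("stop top back/front edge",S)
yaw=np.radians(-10.8);ux=np.array([np.cos(yaw),np.sin(yaw)])
O=np.array([638,79.8])-82*ux; print("origin from bar",O,"dist stop",(S-O)@ux)
print("plaque in jig",(P.mean(0)-O)@ux,(P.mean(0)-O)@[-ux[1],ux[0]])
R=Ro.from_rotvec(r.state()["ee_rot"]).as_matrix();print("tool axes cols\n",R.round(3))
# side view check
ims=cv2.imread("pics/side0.png");m=blue(ims);c=max([c for c in cv2.findContours(m,0,1)[0] if 180<c[:,0,0].mean()<250],key=cv2.contourArea);print("side bar px",c[:,0].mean(0), "pred",proj("side",[.638,.0798,.043]))
E
```

```text
base corners [[736.9 148.6]
 [707.6 -17.7]
 [383.1  40.7]
 [414.  208.1]] ctr [560.39615235  94.91691473]
long [322.91336894 -59.51785767] [324.45278925 -58.40093756] [np.float64(-10.44), np.float64(-10.2)] 328.3525836996821 168.81059068456608
border ctr [512.24568481 103.5617582 ] [np.float64(-9.77), np.float64(-9.81)] 136.66175635478032 84.87714098562891
border rect ((511.1946716308594, 103.9503402709961), (86.6599349975586, 137.59951782226562), 79.79424285888672)
stop top back/front edge [[719.11397584 118.93223658]
 [702.18111349  18.67350229]]
origin from bar [557.45244544  95.1652678 ] dist stop [154.34457439 156.49825302]
plaque in jig -45.97937002774762 -0.22313676231446158
tool axes cols
 [[-0.927 -0.     0.375]
 [-0.375  0.001 -0.927]
 [-0.    -1.    -0.001]]
side bar px [213.28846154 199.67307692] pred [[215.43468403 198.66446038]]
```

```bash
cat >> h.py <<'E'
from scipy.spatial.transform import Rotation as Ro
YAW=np.radians(-10.4);ORG=np.array([.559,.095,0])
J=Ro.from_euler("z",YAW).as_matrix()
def togo(xj,yj,z):
    s=r.state();R=Ro.from_rotvec(s["ee_rot"]).as_matrix()
    p=s["ee_pos"];t=ORG+J@[xj,yj,0];t[2]=z
    want=np.c_[-J[:,0],[0,0,-1],-J[:,1]]
    print("t",round(s["clock"],2),"jig pos mm",((p-ORG)@J*1000).round(1),"shift units",(R.T@(t-p)/.04).round(2),"turn units",(Ro.from_matrix(R.T@want).as_rotvec()*10).round(2),"F",s["wrist_force"].round(1),"w",round(s["gripper_width"],3))
E
python3 -m creep '[0,0,0,0,1,0, 0,0,0,0,1,0, 0,0,0,0,1,0, 0,0,0,0,1,0, 0,0,0,0,1,0, 0,0,0,0,0.65,0]' 0 20
python3 -c "
from h import *
togo(-.078,0,.12)
print(cast('top',[(337,208),(140,153),(320,165)],.1))"
```

```text
clock: 0.6
ee_pos: [0.2064, -0.5095, 0.1794]
ee_rot: [-0.197, -2.125, 2.123]
wrist_force: [-0.8, -0.3, -0.1]
gripper_width: 0.62
t 0.6 jig pos mm [-237.7 -658.2  179.4] shift units [ -3.92   1.49 -16.47] turn units [ 0.01 -0.04  0.  ] F [-0.8 -0.3 -0.1] w 0.62
[[ 0.50577532 -0.14615676  0.1       ]
 [ 0.58634481  0.35078813  0.1       ]
 [ 0.60799727 -0.0966005   0.1       ]]
```

```bash
python3 -m creep '[-0.2,0,-0.82,0,0,0, -0.2,0,-0.82,0,0,0, -0.2,0,-0.82,0,0,0, -0.2,0,-0.82,0,0,0, -0.2,0,-0.82,0,0,0, -0.2,0,-0.82,0,0,0, -0.2,0,-0.82,0,0,0, -0.2,0,-0.82,0,0,0, -0.2,0,-0.82,0,0,0, -0.2,0,-0.82,0,0,0]'
python3 -c "
from h import *
togo(-.078,0,.12)"
```

```text
clock: 1.43
ee_pos: [0.3441, -0.1998, 0.1797]
ee_rot: [-0.192, -2.127, 2.127]
wrist_force: [0.8, 0.3, -0.2]
gripper_width: 0.007
t 1.43 jig pos mm [-158.1 -328.7  179.7] shift units [-2.01  1.49 -8.22] turn units [0.   0.01 0.  ] F [ 0.8  0.3 -0.2] w 0.007
```

```bash
python3 -m creep '[-0.2,0,-0.82,0,0,0, -0.2,0,-0.82,0,0,0, -0.2,0,-0.82,0,0,0, -0.2,0,-0.82,0,0,0, -0.2,0,-0.82,0,0,0, -0.2,0,-0.82,0,0,0, -0.2,0,-0.82,0,0,0, -0.2,0,-0.82,0,0,0, -0.2,0,-0.82,0,0,0, -0.2,0,-0.82,0,0,0]'
python3 -m creep '[0,0.5,0,0,0,0, 0,0.5,0,0,0,0, 0,0.5,0,0,0,0, 0,0.5,0,0,0,0, 0,0.5,0,0,0,0, 0,0.3,0,0,0,0, 0,0,0,0,0,0, 0,0,0,0,0,0]'
python3 - <<'E'
from h import *
togo(-.078,0,.04)
a,_=r.get_image("top");b,_=r.get_image("side")
o=np.zeros((512,800,3),np.uint8)
o[:,:400]=cv2.resize(a[130:258,180:280],None,fx=4,fy=4);o[:,400:]=cv2.resize(b[150:278,190:290],None,fx=4,fy=4)
cv2.imwrite("pics/c1.png",o)
E
```

```text
clock: 2.27
ee_pos: [0.4817, 0.1087, 0.1795]
ee_rot: [-0.192, -2.127, 2.127]
wrist_force: [-0.4, -1.2, 0.2]
gripper_width: 0.006
clock: 2.93
ee_pos: [0.4811, 0.1069, 0.0675]
ee_rot: [-0.191, -2.126, 2.127]
wrist_force: [0.1, -0.6, 0.1]
gripper_width: 0.008
t 2.93 jig pos mm [-78.7  -2.4  67.5] shift units [-0.02  0.69 -0.06] turn units [-0.    0.01  0.01] F [ 0.1 -0.6  0.1] w 0.008
```

View pics/c1.png

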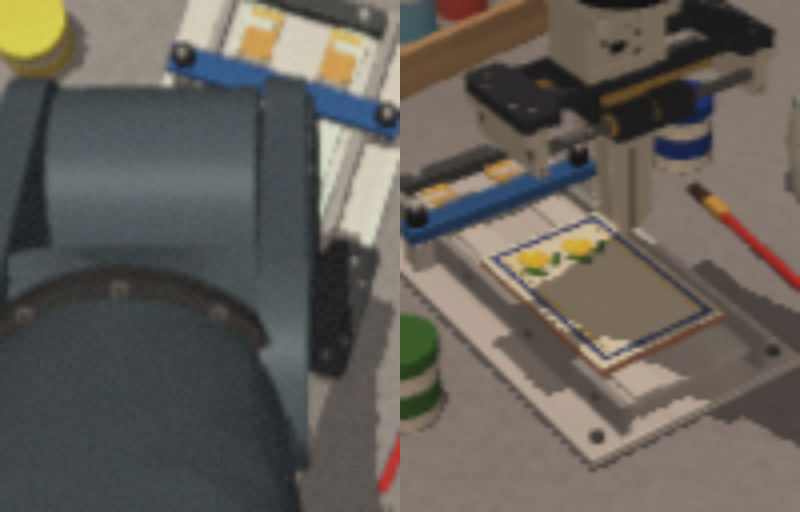

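The side view shows the shut fingers above the plaque's rear half with nothing in the way; the arm hides the plaque in the top view. Press down now.

```bash
python3 -m creep '[0,0.3,-0.06,0,0,0, 0,0.2,0,0,0,0, 0,0.1,0,0,0,0, 0,0.06,0,0,0,0, 0,0.05,0,0,0,0, 0,0.05,0,0,0,0, 0,0.05,0,0,0,0, 0,0.05,0,0,0,0, 0,0,0,0,0,0, 0,0,0,0,0,0]'
python3 -c "
from h import *
togo(-.078,0,.032)"
```

```text
clock: 3.87
ee_pos: [0.4819, 0.1093, 0.0333]
ee_rot: [-0.192, -2.127, 2.127]
wrist_force: [-0.8, 0.5, 0.1]
gripper_width: 0.004
t 3.87 jig pos mm [-78.4   0.1  33.3] shift units [-0.01  0.03  0.  ] turn units [-0.    0.01  0.  ] F [-0.8  0.5  0.1] w 0.004
```

```bash
python3 - <<'E'
from h import *
b,_=r.get_image("side")
cv2.imwrite("pics/c2.png",cv2.resize(b[150:278,180:310],None,fx=4.6,fy=4.6))
print(r.state()["wrist_force"],r.state()["wrist_torque"],r.state()["effort"],r.state()["ee_pos"])
print(proj("side",r.state()["ee_pos"]),(proj("side",r.state()["ee_pos"])-[180,150])*4.6)
E
```

```text
[0.10703118 0.38920397 0.79802078] [ 0.04651614  0.03043831 -0.02827777] [-6.93897382e-03 -4.80833888e+01 -2.05230492e+01 -6.81178281e-03
 -8.44652974e-02 -1.58455077e-04] [0.48193401 0.1093114  0.03339383]
[[246.03940497 227.83988427]] [[303.78126285 358.06346764]]
```

View pics/c2.png

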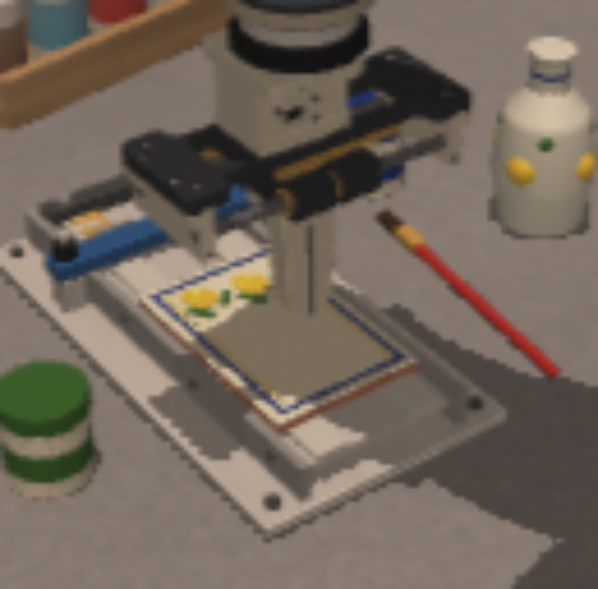

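The fingertips appear at about (300,315), higher than the projected TCP at (304,358), and the force is nil. So the tips are not yet touching. I check with the depth image.

```bash
python3 - <<'E'
from h import *
b,d=r.get_image("side");c=r.camera_info("side");V=c["view"]
def pt(u,v):
    q=np.array([(u-c["cx"])/c["fx"],(v-c["cy"])/c["fy"],1])*d[v,u]
    return V[:3,:3].T@(q-V[:3,3])
for (X,Y) in [(288,240),(290,280),(290,300),(300,305),(300,312),(300,320),(300,330),(322,300),(322,285),(325,305),(285,300),(240,340)]:
    u,v=int(180+X/4.6),int(150+Y/4.6);p=pt(u,v);print((X,Y),(u,v),(p*1000).round(1),((p-ORG)@J*1000).round(1))
for n in("top","side"):print(n,proj(n,[.638,.0798,.047]),r.get_image(n)[1].shape)
E
```

```text
(288, 240) (242, 202) [476.6 128.2 130. ] [-87.   17.8 130. ]
(290, 280) (243, 210) [477.2 124.5 102.8] [-85.8  14.2 102.8]
(290, 300) (243, 215) [476.  125.9  88.2] [-87.2  15.5  88.2]
(300, 305) (245, 216) [473.6 121.1  83.6] [-88.7  10.2  83.6]
(300, 312) (245, 217) [473.5 121.1  80.4] [-88.8  10.3  80.4]
(300, 320) (245, 219) [507.1  87.7  38.8] [-49.8 -16.6  38.8]
(300, 330) (245, 221) [497.5  97.3  42. ] [-60.9  -8.8  42. ]
(322, 300) (250, 215) [469.5 106.4  81.1] [-90.   -5.   81.1]
(322, 285) (250, 211) [471.5 104.2  92. ] [-87.7  -6.7  92. ]
(325, 305) (250, 216) [502.7  72.1  43. ] [-51.2 -32.7  43. ]
(285, 300) (241, 215) [484.  125.5  83.9] [-79.3  16.4  83.9]
(240, 340) (232, 223) [519.3 126.   39.6] [-44.6  23.3  39.6]
top [[250.83131206 152.00957947]] (384, 512)
side [[215.36535831 197.5433081 ]] (384, 512)
```

Depth puts the tips at z ≈ 80 mm although the reported TCP z is 33 mm, so the reading runs about 46 mm lower than the tips. The zero force agrees with this. From here I rely on force and vision, and go down gradually.

```bash
python3 -m creep '[0,0.2,0,0,0,0, 0,0.2,0,0,0,0, 0,0.2,0,0,0,0, 0,0.1,0,0,0,0, 0,0,0,0,0,0]'
python3 - <<'E'
from h import *
togo(-.078,0,.0)
b,d=r.get_image("side");c=r.camera_info("side");V=c["view"]
for u in (243,245,248):
  for v in range(218,236,2):
    q=np.array([(u-c["cx"])/c["fx"],(v-c["cy"])/c["fy"],1])*d[v,u];p=V[:3,:3].T@(q-V[:3,3])
    print((u,v),((p-ORG)@J*1000).round(0),end=" ")
  print()
E
```

```text
clock: 4.48
ee_pos: [0.4811, 0.1092, 0.004]
ee_rot: [-0.19, -2.126, 2.127]
wrist_force: [0.9, 0.5, 0.1]
gripper_width: 0.006
t 4.48 jig pos mm [-79.2  -0.1   4. ] shift units [-0.03  0.1  -0.  ] turn units [-0.01  0.01  0.02] F [0.9 0.5 0.1] w 0.006
(243, 218) [-85.  14.  77.] (243, 220) [-88.  17.  73.] (243, 222) [-89.  17.  67.] (243, 224) [-87.  16.  59.] (243, 226) [-87.  16.  52.] (243, 228) [-82.  13.  41.] (243, 230) [-90.  18.  42.] (243, 232) [-97.  23.  41.] (243, 234) [-103.   27.   41.] 
(245, 218) [-87.   9.  76.] (245, 220) [-88.  10.  70.] (245, 222) [-87.   9.  62.] (245, 224) [-88.  10.  56.] (245, 226) [-87.  10.  49.] (245, 228) [-87.   9.  42.] (245, 230) [-92.  13.  40.] (245, 232) [-100.   19.   41.] (245, 234) [-106.   23.   41.] 
(248, 218) [-87.  -1.  71.] (248, 220) [-89.   1.  66.] (248, 222) [-87.  -0.  59.] (248, 224) [-90.   2.  54.] (248, 226) [-88.   0.  46.] (248, 228) [-89.   1.  40.] (248, 230) [-96.   6.  40.] (248, 232) [-104.   12.   40.] (248, 234) [-111.   17.   41.]
```

Tips are now at about 42–48 mm and still not touching. I continue in small steps.

```bash
python3 -m creep '[-0.02,0.05,0,0,0,0, 0,0.05,0,0,0,0, 0,0,0,0,0,0]'
python3 -m creep '[0,0.05,0,0,0,0, 0,0.05,0,0,0,0, 0,0,0,0,0,0]'
python3 -m creep '[0,0.05,0,0,0,0, 0,0,0,0,0,0]'
```

```text
clock: 4.78
ee_pos: [0.4831, 0.1092, 0.0014]
ee_rot: [-0.193, -2.128, 2.127]
wrist_force: [0.3, 0.2, -0.1]
gripper_width: 0.004
clock: 5.03
ee_pos: [0.4831, 0.1092, -0.0022]
ee_rot: [-0.193, -2.128, 2.127]
wrist_force: [-0.8, -0.3, 8.8]
gripper_width: 0.003
clock: 5.2
ee_pos: [0.4832, 0.1092, -0.004]
ee_rot: [-0.193, -2.128, 2.127]
wrist_force: [-2.1, -0.4, 12.0]
gripper_width: 0.002
```

Contact: 12 N, so the bed is down about 2.4 mm. Aim for about 17.5 N, which is 8 mm.

```bash
python3 -m creep '[0,0.05,0,0,0,0, 0,0.05,0,0,0,0, 0,0.05,0,0,0,0, 0,0,0,0,0,0, 0,0,0,0,0,0]'
python3 - <<'E'
from h import *
togo(.0,0,-.01)
b,_=r.get_image("side")
cv2.imwrite("pics/c3.png",cv2.resize(b[150:278,180:310],None,fx=4.6,fy=4.6))
E
```

```text
clock: 5.62
ee_pos: [0.4833, 0.1092, -0.0088]
ee_rot: [-0.193, -2.128, 2.128]
wrist_force: [-8.0, -1.2, 28.7]
gripper_width: 0.005
t 5.62 jig pos mm [-77.    0.3  -8.8] shift units [-1.93  0.03  0.01] turn units [ 0.    0.01 -0.01] F [-8.  -1.2 28.7] w 0.005
```

View pics/c3.png

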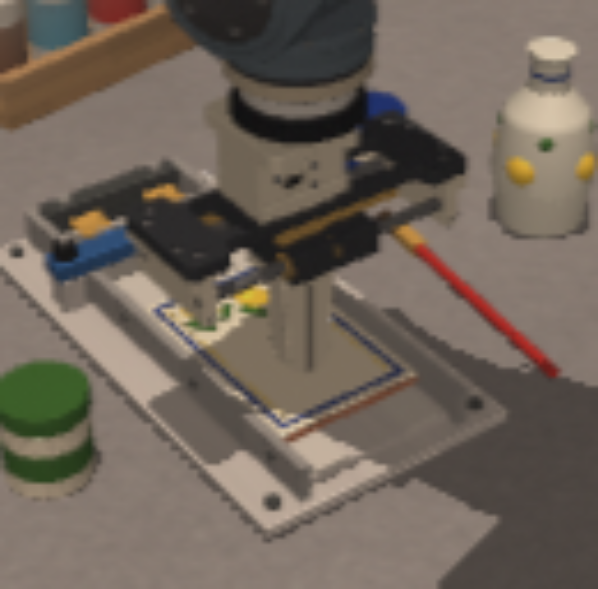

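The plaque has sunk between the rails and 28.7 N means the bed is bottoming. I ease off slightly and check the clearance of the gripper's brackets.

```bash
python3 -m creep '[0,-0.04,0,0,0,0, 0,0,0,0,0,0]'
python3 - <<'E'
from h import *
b,d=r.get_image("side");c=r.camera_info("side");V=c["view"]
for X,Y in [(205,315),(202,300),(200,270),(150,250),(150,240),(210,270),(458,205),(300,365),(298,355),(240,390),(340,410),(180,315)]:
    u,v=int(180+X/4.6),int(150+Y/4.6)
    q=np.array([(u-c["cx"])/c["fx"],(v-c["cy"])/c["fy"],1])*d[v,u];p=V[:3,:3].T@(q-V[:3,3])
    print((X,Y),((p-ORG)@J*1000).round(0))
togo(0,0,0)
E
```

```text
clock: 5.83
ee_pos: [0.4832, 0.1092, -0.0077]
ee_rot: [-0.194, -2.128, 2.127]
wrist_force: [-2.8, -0.9, 15.8]
gripper_width: 0.006
(205, 315) [-110.   87.  123.]
(202, 300) [-108.   88.  131.]
(200, 270) [-113.   90.  156.]
(150, 250) [-70.  95. 145.]
(150, 240) [-74.  97. 154.]
(210, 270) [-113.   85.  153.]
(458, 205) [  37. -211.    2.]
(300, 365) [-86.   9.  39.]
(298, 355) [-87.  13.  47.]
(240, 390) [-75.  43.  30.]
(340, 410) [-122.    8.   27.]
(180, 315) [ 4. 35. 33.]
t 5.88 jig pos mm [-77.1   0.3  -7.9] shift units [-1.93 -0.19  0.01] turn units [ 0.    0.01 -0.01] F [-3.3 -0.4 15.8] w 0.002
```

```bash
python3 -m creep '[0,0.02,0,0,0,0, 0,0,0,0,0,0, 0,0,0,0,0,0]'
python3 - <<'E'
from h import *
b,d=r.get_image("side");c=r.camera_info("side");V=c["view"]
z=[]
for X,Y in [(240,390),(225,370),(330,390),(360,370),(270,380),(345,350),(250,375),(320,400)]:
    u,v=int(180+X/4.6),int(150+Y/4.6)
    q=np.array([(u-c["cx"])/c["fx"],(v-c["cy"])/c["fy"],1])*d[v,u];p=V[:3,:3].T@(q-V[:3,3])
    z.append(((p-ORG)@J*1000).round(0))
print(np.array(z));togo(0,0,0)
E
```

```text
clock: 6.13
ee_pos: [0.4832, 0.1092, -0.0087]
ee_rot: [-0.194, -2.128, 2.127]
wrist_force: [-4.2, -1.6, 16.7]
gripper_width: 0.008
[[ -76.   45.   32.]
 [ -54.   43.   30.]
 [-105.    3.   30.]
 [-101.  -23.   29.]
 [ -75.   24.   28.]
 [ -84.  -26.   31.]
 [ -69.   33.   32.]
 [-109.   12.   31.]]
t 6.18 jig pos mm [-77.1   0.3  -8.7] shift units [-1.93 -0.21  0.01] turn units [ 0.    0.01 -0.01] F [-3.4 -1.2 17.1] w 0.002
```

The bed is down about 7–9 mm by both force and depth. Slide a little and check.

```bash
python3 -m creep '[-0.05,0,0,0,0,0, -0.1,0,0,0,0,0, -0.1,0,0,0,0,0, -0.1,0,0,0,0,0, -0.1,0,0,0,0,0, -0.05,0,0,0,0,0, 0,0,0,0,0,0]'
python3 - <<'E'
from h import *
togo(0,0,0)
b,_=r.get_image("side")
cv2.imwrite("pics/c4.png",cv2.resize(b[150:278,180:310],None,fx=4.6,fy=4.6))
E
```

```text
clock: 6.77
ee_pos: [0.5032, 0.1057, -0.0087]
ee_rot: [-0.194, -2.128, 2.127]
wrist_force: [-2.7, 0.3, 15.9]
gripper_width: 0.007
t 6.77 jig pos mm [-56.8   0.5  -8.7] shift units [-1.42 -0.21  0.01] turn units [ 0.01  0.01 -0.01] F [-2.7  0.3 15.9] w 0.007
```

View pics/c4.png

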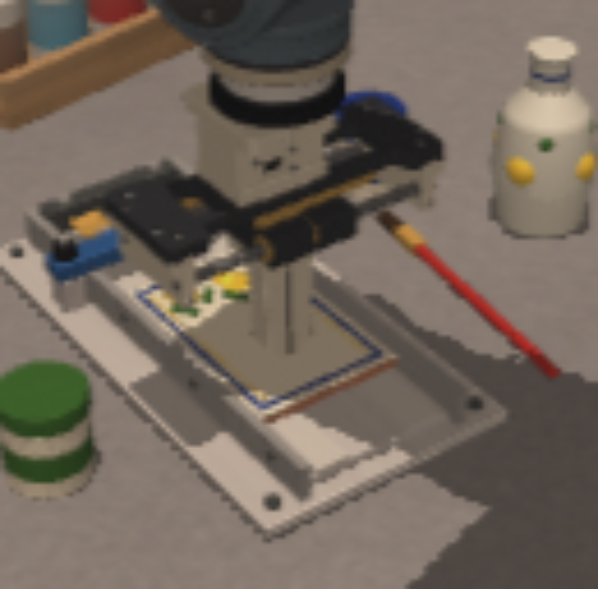

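The plaque travels with the fingers: its rear corner moved from about (285,425) to (265,408). I add a touch more press and continue until the leading edge is under the bar.

```bash
python3 -m creep '[-0.08,0.02,0,0,0,0, -0.12,0,0,0,0,0, -0.12,0,0,0,0,0, -0.12,0,0,0,0,0, -0.12,0,0,0,0,0, -0.12,0,0,0,0,0, -0.12,0,0,0,0,0, -0.12,0,0,0,0,0, -0.08,0,0,0,0,0, 0,0,0,0,0,0]'
python3 -m creep '[-0.06,0,0,0,0,0, -0.1,0,0,0,0,0, -0.06,0,0,0,0,0, 0,0,0,0,0,0, 0,0,0,0,0,0]'
python3 - <<'E'
from h import *
togo(0,0,0)
b,d=r.get_image("side")
cv2.imwrite("pics/c5.png",cv2.resize(b[150:278,180:310],None,fx=4.6,fy=4.6))
E
```

```text
clock: 7.65
ee_pos: [0.5431, 0.0986, -0.0087]
ee_rot: [-0.195, -2.129, 2.127]
wrist_force: [-4.2, -0.4, 21.2]
gripper_width: 0.007
clock: 8.07
ee_pos: [0.5516, 0.0971, -0.0087]
ee_rot: [-0.195, -2.129, 2.128]
wrist_force: [-4.6, 0.4, 21.3]
gripper_width: 0.006
t 8.07 jig pos mm [-7.7  0.7 -8.7] shift units [-0.19 -0.22  0.02] turn units [ 0.01  0.01 -0.03] F [-4.6  0.4 21.3] w 0.006
```

View pics/c5.png

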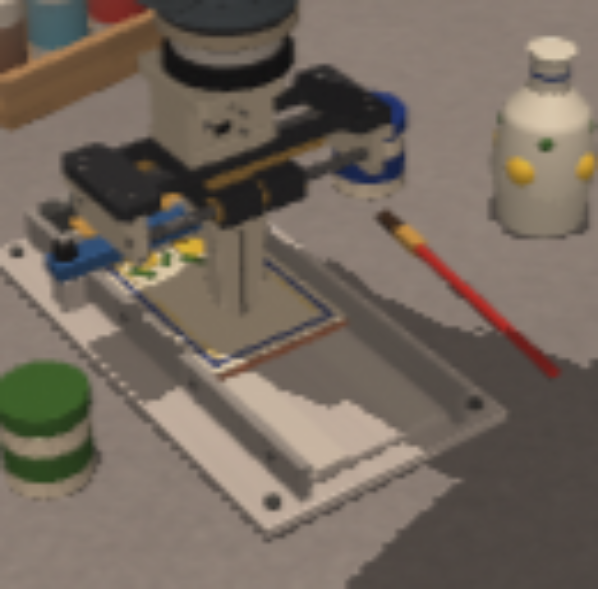

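The leading edge has gone under the bar without butting; the estimated middle is x ≈ +21, with the rear corner at (218,375) in the crop. About 44 mm (1.1 units) remain. I go on to just short of the stop, then creep in.

```bash
python3 -m creep '[-0.06,-0.01,0,0,0,0, -0.1,0,0,0,0,0, -0.12,0,0,0,0,0, -0.12,0,0,0,0,0, -0.12,0,0,0,0,0, -0.12,0,0,0,0,0, -0.12,0,0,0,0,0, -0.1,0,0,0,0,0, -0.06,0,0,0,0,0, 0,0,0,0,0,0]'
python3 -m creep '[-0.03,0,0,0,0,0, -0.03,0,0,0,0,0, 0,0,0,0,0,0]'
python3 -c "
from h import *
togo(.036,0,0)
b,d=r.get_image('side')
cv2.imwrite('pics/c6.png',cv2.resize(b[150:278,160:290],None,fx=4.6,fy=4.6))"
```

```text
clock: 8.95
ee_pos: [0.5875, 0.0904, -0.0086]
ee_rot: [-0.194, -2.128, 2.127]
wrist_force: [-4.5, 0.6, 16.4]
gripper_width: 0.004
clock: 9.2
ee_pos: [0.5893, 0.0901, -0.0087]
ee_rot: [-0.193, -2.128, 2.127]
wrist_force: [-5.5, 0.6, 17.8]
gripper_width: 0.008
t 9.2 jig pos mm [30.7  0.7 -8.7] shift units [-0.13 -0.22  0.02] turn units [ 0.01  0.01 -0.01] F [-5.5  0.6 17.8] w 0.008
```

View pics/c6.png

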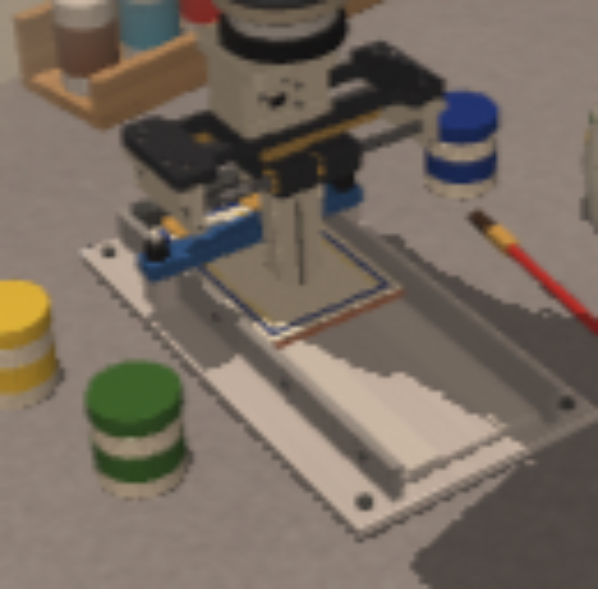

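The estimated middle is now x ≈ 60. Creep in small steps until the push force rises at the stop.

```bash
python3 -m creep '[-0.03,0,0,0,0,0, -0.03,0,0,0,0,0, 0,0,0,0,0,0]'
python3 -m creep '[-0.03,0,0,0,0,0, -0.03,0,0,0,0,0, 0,0,0,0,0,0]'
python3 -m creep '[-0.03,0,0,0,0,0, 0,0,0,0,0,0, 0,0,0,0,0,0]'
```

```text
clock: 9.5
ee_pos: [0.5917, 0.0897, -0.0087]
ee_rot: [-0.193, -2.128, 2.127]
wrist_force: [-5.6, 0.3, 17.2]
gripper_width: 0.008
clock: 9.75
ee_pos: [0.5941, 0.0892, -0.0087]
ee_rot: [-0.193, -2.128, 2.127]
wrist_force: [-6.3, 1.0, 17.0]
gripper_width: 0.004
clock: 10.0
ee_pos: [0.5941, 0.0892, -0.0087]
ee_rot: [-0.191, -2.127, 2.126]
wrist_force: [-10.9, 2.2, 21.8]
gripper_width: 0.005
```

The push force jumped to 11 N and the TCP stopped after 112.6 mm of travel, which matches the expected 113 mm. I hold for a moment, then lift straight up.

```bash
python3 -m creep '[-0.02,0,0,0,0,0, 0,0,0,0,0,0, 0,0,0,0,0,0, 0,0,0,0,0,0]'
python3 -m creep '[0,-0.05,0,0,0,0, 0,-0.05,0,0,0,0, 0,-0.1,0,0,0,0, 0,-0.2,0,0,0,0, 0,-0.5,0,0,0,0, 0,-0.8,0,0,0,0, 0,-0.8,0,0,0,0, 0,-0.8,0,0,0,0, 0,0,0,0,0,0]'
python3 -m creep '[0.5,0,0.5,0,0,0, 0.7,0,0.8,0,0,0, 0.7,0,0.8,0,0,0, 0.7,0,0.8,0,0,0, 0.7,0,0.8,0,0,0, 0.7,0,0.8,0,0,0, 0.7,0,0.8,0,0,0, 0.5,0,0.5,0,0,0, 0,0,0,0,0,0]'
python3 - <<'E'
from h import *
togo(0,0,.18)
a,da=r.get_image("top");b,d=r.get_image("side");cv2.imwrite("pics/top_f.png",a)
o=np.zeros((600,800,3),np.uint8)
o[:,:400]=cv2.resize(a[110:260,190:290],None,fx=4,fy=4);o[:,400:]=cv2.resize(b[150:300,170:270],None,fx=4,fy=4)
cv2.imwrite("pics/c7.png",o)
E
```

```text
clock: 10.33
ee_pos: [0.5941, 0.0892, -0.0087]
ee_rot: [-0.189, -2.126, 2.125]
wrist_force: [-14.4, 3.1, 24.7]
gripper_width: 0.005
clock: 11.08
ee_pos: [0.5989, 0.0888, 0.1285]
ee_rot: [-0.203, -2.133, 2.13]
wrist_force: [1.0, -0.2, 0.4]
gripper_width: 0.006
clock: 11.83
ee_pos: [0.35, -0.1007, 0.1217]
ee_rot: [-0.194, -2.125, 2.125]
wrist_force: [0.7, 0.1, 0.1]
gripper_width: 0.002
t 11.83 jig pos mm [-170.2 -230.2  121.7] shift units [-4.25 -1.46 -5.76] turn units [-0.   -0.01  0.01] F [0.7 0.1 0.1] w 0.002
```

View pics/c7.png

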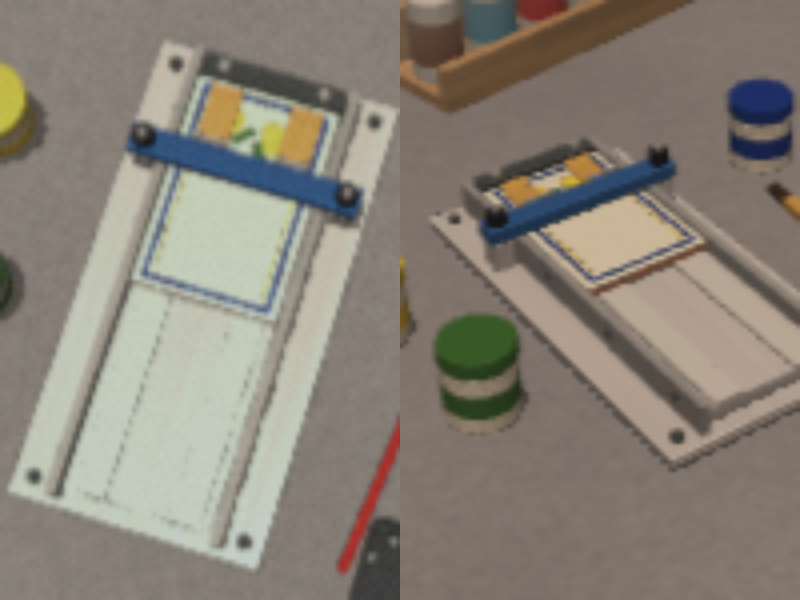

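The plaque lies flat under the bar and leaves, with its front edge right at the stop; its rear border runs (141,276)–(270,312) in the crop. A numeric check before handing in.

```bash
python3 - <<'E'
from h import *
i0=cv2.imread("pics/top0.png");i1=cv2.imread("pics/top_f.png")
g=lambda c:np.array(c)/4+[190-.375,110-.375]
rear=cast("top",g([(141,276),(270,312)]),.035).mean(0)
r0=cast("top",np.array([(237,473),(110,436)])/4+[184.625,109.625],.040).mean(0)
bar=cast("top",[(252,153)],.047)[0]
for n,p in(("rear0",r0),("rear1",rear)):print(n,((p-ORG)@J*1000).round(1))
print("travel",((rear-r0)@J*1000).round(1))
# thing displacement check: diff outside jig/arm
for n,(u,v) in dict(yel=(186,135),grn=(181,179),blu=(319,165),pot=(140,153),vase=(337,208),brush=(292,215)).items():
    t=i0[v-14:v+14,u-14:u+14];s=i1[v-30:v+30,u-30:u+30]
    m=cv2.matchTemplate(s,t,cv2.TM_CCOEFF_NORMED);_,mx,_,l=cv2.minMaxLoc(m);print(n,round(mx,2),np.array(l)-16)
E
```

```text
rear0 [-115.9   -0.7   40. ]
rear1 [-4.9 -0.  35. ]
travel [111.    0.7  -5. ]
yel 1.0 [0 0]
grn 0.99 [0 0]
blu 0.99 [0 0]
pot 1.0 [0 0]
vase 1.0 [0 0]
brush 0.99 [0 0]
```

```bash
python3 -c "
from rig import r
print(r.sign_off())"
```

```text
the job is handed in; nothing more can be done
None
```

The plaque is in the jig, and I handed the job in with the arm about 0.28 m clear of it, 12 s into the 35 s allowed. I pressed it down with shut fingers, slid it under the bar and leaves until it met the end stop, and lifted straight off. No verdict was reported.

**Final checks**
- **Position:** the slide stopped after 112.6 mm (113 mm expected) with a push of 11–14 N. The final picture shows the plaque flat under the bar and leaves, its front edge at the stop.
- **Agreement:** the camera puts the plaque's middle at jig x ≈ 63.6 mm, or ≈ 65.1 mm if the jig is located from the bar. Both are within 62–68, but the lower one is close to the limit at about 2 mm calibration error.
- **Other objects:** jars, brush, pot and vase did not shift by even a pixel in the top view.

**What disagreed or was not checked**
- **Fingertip height:** the visible fingertips were about 40–46 mm higher than the reported TCP. I therefore found contact by force and depth image.
- **Pressing force:** it briefly reached 28.7 N when the bed bottomed, so I eased off to about 16–21 N for the slide.
- **Bed depth:** I had no direct reading of the bed joint. I estimated 7–9 mm while sliding, from force and depth. I did not measure the bed after letting go.

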